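# Load the mill magazine with milling discs

### The job

Load the mill's magazine for the night run: move the row of four milling discs from the grey storage rack into the magazine's blue feed lanes, each disc into the lane whose chip shows its own material colour. Set each disc down gently on edge in its lane and let it roll down the slope until it rests against the end stop; the discs are brittle, so never drop one or let one tip over.

Things in the scene. Friction and masses are not known exactly. Their poses are not given: they have to be found in the camera images.
- storage_rack: Grey fixed tray, 130 (x) x 235 (y) x 45 mm, where the discs start; left or right of the magazine, yaw within 0.2 rad. Four slots at own y = -75, -25, 25, 75 mm between upright steel fins (tops 53 mm above the bench). A disc stands in each on two rails: centre at own x = 0, 65 mm above the bench, axle along own y, disc top at 114 mm. Origin: centre of the underside, z up.
- magazine: Aluminium carrying frame, fixed, 165 (x) x 236 (y) mm, 72 mm high at the handles on its end walls. Holds four blue feed lanes along its x, in varying order at own y = -75, -25, 25, 75 mm: each a channel 28 mm wide, walls 37 mm high, lips flared to 42 mm at the mouth, 51 mm above the floor. Origin: centre of the underside on the bench, z up, x away from the robot (yaw within 0.2 rad).
- disc_white: Milling blank of ivory-white zirconia, loose, about 320 g: a disc standing on edge, 16 mm thick, faces 92 mm in diameter, with a 10 mm wide collar of 98 mm diameter on which it rolls freely. Origin: disc centre. Own y is its axle (level); x and z turn as it rolls. Grip from above across the thickness near the top, fingers opened little: neighbours stand 50 mm apart, centre to centre.
- disc_pink: Milling blank of pink denture acrylic, loose, about 140 g: a disc standing on edge, 16 mm thick, faces 92 mm in diameter, with a 10 mm wide collar of 98 mm diameter on which it rolls freely. Origin: disc centre. Own y is its axle (level); x and z turn as it rolls. Grip from above across the thickness near the top, fingers opened little: neighbours stand 50 mm apart, centre to centre.
- disc_green: Milling blank of dark green milling wax, loose, about 120 g: a disc standing on edge, 16 mm thick, faces 92 mm in diameter, with a 10 mm wide collar of 98 mm diameter on which it rolls freely. Origin: disc centre. Own y is its axle (level); x and z turn as it rolls. Grip from above across the thickness near the top, fingers opened little: neighbours stand 50 mm apart, centre to centre.
- disc_metal: Milling blank of grey metal (titanium), loose, about 480 g: a disc standing on edge, 16 mm thick, faces 92 mm in diameter, with a 10 mm wide collar of 98 mm diameter on which it rolls freely. Origin: disc centre. Own y is its axle (level); x and z turn as it rolls. Grip from above across the thickness near the top, fingers opened little: neighbours stand 50 mm apart, centre to centre.
- lane_white: Feed lane with a 24 x 28 mm chip of ivory-white zirconia colour at its front (x = -69 mm). Fixed. Origin: centre of its underside, 10 mm above the bench, z up. Floor from x = -54 to 70 mm slopes down 8 degrees to +x; rubber-faced end stop at x = 68 mm. A disc on the floor has its centre at z = 70 mm - 0.14 x; let go at x = -20 mm it rolls to the stop and rests at x = 19, y = 0, z = 67 mm.
- lane_pink: Feed lane with a 24 x 28 mm chip of pink denture acrylic colour at its front (x = -69 mm). Fixed. Origin: centre of its underside, 10 mm above the bench, z up. Floor from x = -54 to 70 mm slopes down 8 degrees to +x; rubber-faced end stop at x = 68 mm. A disc on the floor has its centre at z = 70 mm - 0.14 x; let go at x = -20 mm it rolls to the stop and rests at x = 19, y = 0, z = 67 mm.
- lane_green: Feed lane with a 24 x 28 mm chip of dark green milling wax colour at its front (x = -69 mm). Fixed. Origin: centre of its underside, 10 mm above the bench, z up. Floor from x = -54 to 70 mm slopes down 8 degrees to +x; rubber-faced end stop at x = 68 mm. A disc on the floor has its centre at z = 70 mm - 0.14 x; let go at x = -20 mm it rolls to the stop and rests at x = 19, y = 0, z = 67 mm.
- lane_metal: Feed lane with a 24 x 28 mm chip of grey metal colour at its front (x = -69 mm). Fixed. Origin: centre of its underside, 10 mm above the bench, z up. Floor from x = -54 to 70 mm slopes down 8 degrees to +x; rubber-faced end stop at x = 68 mm. A disc on the floor has its centre at z = 70 mm - 0.14 x; let go at x = -20 mm it rolls to the stop and rests at x = 19, y = 0, z = 67 mm.

How it is judged:
By the outcome, as a careful person would: the job done as asked, in the order asked, and still so for the second after the job is handed in, with the robot touching nothing.
It also fails if it takes over 138 s, if anything falls off the work surface, if the arm or the gripper's body presses on something with over 40 N, if the wrist force passes 120 N, or if a joint passes its speed limit or range.

### The arm

A 6-joint arm with a two-finger parallel gripper is mounted at the origin on a cart in front of the work surface, level with it; the furniture and walls round the work are solid. World frame = base frame: x ahead of the robot, y to its left, z up, the work surface at z = 0. Lengths are in mm, angles in rad, forces in N, time in s.
With the tool pointing down it reaches from about 275 to 750 mm from the base axis. Payload 10.2 kg.
Tool frame: the origin (TCP) lies at the centre of the arm's flange, where the gripper is bolted on; the fingertips stand 173 mm ahead of it and the grasp point (between the pads) lies 155 mm ahead of it; z points along the fingers, y is the line along which they close (so a half turn about z gives the same grasp; the last joint's range is limited). The gripper opens to 85 mm and grips with 20 to 120 N. Pads are 22 mm wide; open, the fingers measure 114 mm over their backs; the gripper's body (76 mm by 85 mm) begins 54 mm behind the grasp point. The pads swing forward as they close: fully open they stand 13 mm farther back than shut.
Start: joints at [1.052, 0.313, 1.498, -0, 1.331, -0.223], TCP at [153.054, 502.202, 404.694] pointing down, gripper open.
Joint ranges: [-2.94, 2.94], [-0.97, 2.17], [0.19, 2.56], [-1.23, 4.37], [0.02, 3.11], [-2.88, 2.88]. Speed limits (rad/s): [2.39, 2.39, 3.01, 3.14, 3.14, 3.14].

### API

Orientations are given as a unit quaternion [w, x, y, z].
In Python, from rig import status, capture, camera_info, ticket gives the robot as it stands.
- The arm moves only by the shell command python3 -m crank 'ROWS' [FORCE]. ROWS is JSON, a list of rows, each a list of 7 numbers: the shift along the tool's x, y, z as a fraction of full scale, then the turn, a rotation vector about the tool's x, y, z as a fraction of full scale, then the closure, from 0 (fully open) to 1 (shut). A call has 1 to 12 rows; each row is the pose to reach, as a shift and turn from the pose commanded when the call began, along the tool's axes at that moment; what a row does not reach only later rows make up. Full scale, the value 1, is 0.1 m for a shift and 45 degrees for a turn. A row lasts 1/10 s, in which the tool goes at most 50 mm and 8.59 degrees, less where a joint would pass 70% of its speed; a pose out of reach is approached as far as the arm can. A call with a number of a shift or a turn outside -1 to 1 is refused whole. A call with a gripper value outside its range is refused whole. The fingers move at their own pace and stop on an object; FORCE is the grip in N (left out, the last holds). Time passes only in rows, so rows that repeat a pose let the fingers close. It gives the time, the measured TCP pose, the force, the opening and the grip force at its end, in the units of the state.
- status.sense(): the state, without advancing time (a new reading comes with each control period).
- capture(name): name is "scene" or "top"; returns (picture, depth): 480x640x3 uint8, red, green, blue; 480x640 float32, mm along the optical axis (not along the pixel's ray), 0 where there is no reading.
- camera_info(name): a dict with "K" (3x3 intrinsics, pixels), "camera_from_world" (4x4, takes a point from world to camera coordinates). Camera axes: x right, y up, looking along -z (the intrinsics and any distortion apply to the point x, -y, -z); pixel columns grow to the right and rows downward; lengths in mm; the calibration is good to about 2 mm. A picture is of the moment at which its call begins. camera_info takes no time and is no camera call.
- ticket.finish_job(): hands the job in; it is judged then, once.
The state is a dict: "time_s": time; "joints": joint angles; "dq": joint speeds; "tau": joint torques, N m; "eef_pos": TCP position; "ee_rot": TCP orientation; "force": force on the tool from outside, world axes, zero at the start; "wrist_torque": the same for the moment, N m; "grip_width": opening from 0.0 (shut) to 1.0 (fully open); "grip_force": force on a finger pad.
Only numpy, scipy, OpenCV 4.12 (cv2) and the standard library are available. Lean on these libraries where they do the work, as an engineer would, in place of code of your own. Each camera call takes 0.05 s, during which the arm holds its last target. There are 200 camera calls.

## Working session

There is one attempt and no reset: what is moved stays moved. The work goes in short steps, Python scripts to look and compute and a shell command to move; the robot and the scene stay as the last step left them, time stands still between calls to the robot, and variables do not carry over. Pictures are saved under pics/ and viewed, at most 14 in all, crops included, and the job is handed in when it is done.

```bash
ls; mkdir -p pics; python3 - <<'E'
from rig import status,capture,camera_info
import cv2,numpy as np
print(status.sense())
for n in("scene","top"):
    p,d=capture(n);cv2.imwrite(f"pics/{n}0.png",p[:,:,::-1]);np.savez(f"{n}0.npz",p=p,d=d);print(n,camera_info(n))
E
```

```text
pics
{'time_s': 0.0, 'joints': array([ 1.05155932e+00,  3.13462622e-01,  1.49844762e+00, -1.42736946e-05,
        1.33099314e+00, -2.23420723e-01]), 'dq': array([ 0.00127997, -0.0004921 , -0.00052174,  0.00033709, -0.00123363,
       -0.00212205]), 'tau': array([ 4.01855423e-04, -4.12267900e+01, -2.59743690e+01, -1.04033415e-04,
        4.12818903e-03, -1.30165310e-05]), 'eef_pos': array([153.05247747, 502.15590595, 404.12450173]), 'ee_rot': array([-2.31342050e-04,  1.47367726e-01,  9.89081556e-01, -6.13212593e-04]), 'force': array([ 0.43935464, -0.04556168, -0.20177859]), 'wrist_torque': array([ 0.01618513, -0.02004094,  0.02319947]), 'grip_force': 0.0, 'grip_width': 0.9993102398182814}
scene {'K': array([[510.44702523,   0.        , 320.06509179],
       [  0.        , 510.44702523, 246.70837411],
       [  0.        ,   0.        ,   1.        ]]), 'camera_from_world': array([[ 7.77446048e-01, -6.28657597e-01,  1.91642705e-02,
        -4.18245102e+02],
       [ 3.05006567e-01,  4.03491841e-01,  8.62650177e-01,
        -2.24143139e+02],
       [-5.50044214e-01, -6.64818742e-01,  5.05437832e-01,
        -8.82305154e+02],
       [ 0.00000000e+00,  0.00000000e+00,  0.00000000e+00,
         1.00000000e+00]])}
top {'K': array([[543.1630306 ,   0.        , 326.90935511],
       [  0.        , 543.1630306 , 244.32020085],
       [  0.        ,   0.        ,   1.        ]]), 'camera_from_world': array([[ 1.77333488e-02, -9.99242040e-01,  3.46536404e-02,
        -3.95854891e+01],
       [ 9.83566523e-01,  2.36624762e-02,  1.78988776e-01,
        -5.20621707e+02],
       [-1.79673101e-01,  3.09100902e-02,  9.83240633e-01,
        -1.01873232e+03],
       [ 0.00000000e+00,  0.00000000e+00,  0.00000000e+00,
         1.00000000e+00]])}
```

View pics/top0.png

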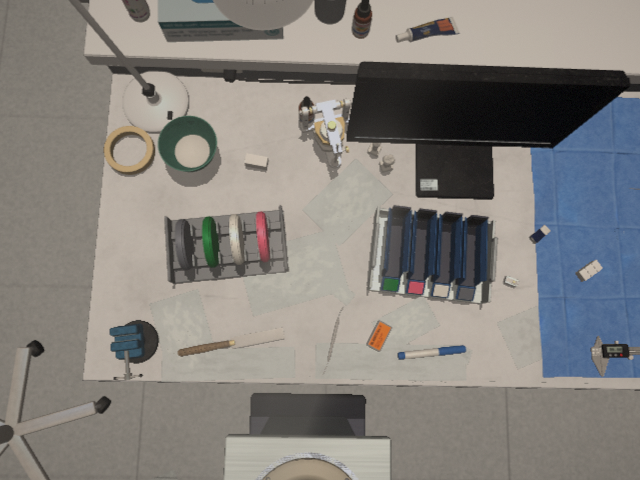

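View pics/scene0.png

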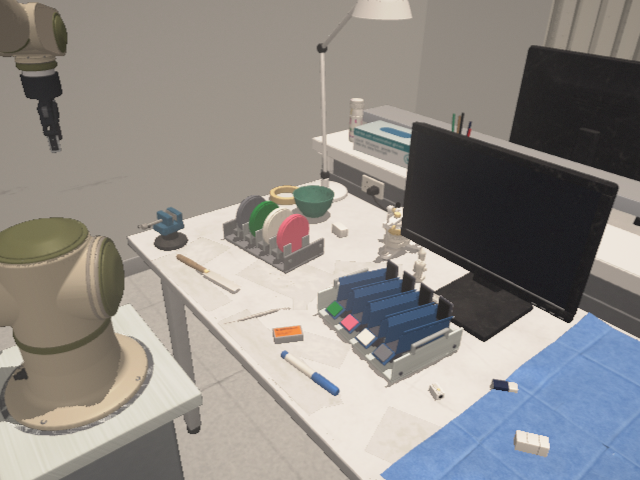

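Top view: discs left to right (columns 182, 210, 236, 262; row ~240) are metal, green, white, pink. Lane chips along row ~290 are green (390), pink (415), white (441), metal (466). The monitor stands behind, around rows 65–145.

```bash
cat > h.py <<'E'
import numpy as np,cv2
from rig import camera_info
def cloud(n,d):
    c=camera_info(n);K=c["K"];T=np.linalg.inv(c["camera_from_world"])
    v,u=np.mgrid[:480,:640]
    P=np.stack([(u-K[0,2])/K[0,0]*d,-(v-K[1,2])/K[1,1]*d,-d],-1)
    return P@T[:3,:3].T+T[:3,3]
def rays(n,px,z):
    c=camera_info(n);K=c["K"];T=np.linalg.inv(c["camera_from_world"])
    px=np.atleast_2d(px).astype(float)
    r=np.c_[(px[:,0]-K[0,2])/K[0,0],-(px[:,1]-K[1,2])/K[1,1],-np.ones(len(px))]@T[:3,:3].T
    o=T[:3,3];return o+r*((z-o[2])/r[:,2])[:,None]
E
python3 - <<'E'
from h import *
np.set_printoptions(precision=1,suppress=True)
for n in("top","scene"):
    f=np.load(n+"0.npz");p,d=f["p"],f["d"];P=cloud(n,d)
    hsv=cv2.cvtColor(p,cv2.COLOR_RGB2HSV)
    if n=="top":
        m=(d>0);print("table",[P[r,c] for r,c in((330,300),(190,300),(250,340),(340,480))])
        # discs: points high in rack area
        a=np.zeros_like(m);a[190:300,150:300]=1
        for nm,lo,hi in(("metal",170,196),("green",197,223),("white",224,249),("pink",250,280)):
            s=np.zeros_like(m);s[195:290,lo:hi]=1;s&=m&(P[...,2]>95)
            Q=P[s];print(nm,len(Q),Q.mean(0),Q.max(0)[2],"xr",np.percentile(Q[:,0],[1,99]))
        for nm,lo,hi in(("green",381,400),("pink",406,426),("white",432,452),("metal",457,477)):
            s=P[276:304,lo:hi];print(nm,s[10:16,8:14].reshape(-1,3).mean(0), p[290,(lo+hi)//2])
        # profile across magazine at row 255 
        for r in(225,255,): print(r,[(c,)+tuple(P[r,c].round(0)) for c in range(366,500,3)])
        print("monitor",P[60:150,350:620].reshape(-1,3)[:, :].min(0),P[60:150,350:620].reshape(-1,3).max(0))
E
```

```text
table [array([355.3,  20.3,  -0.2]), array([644. ,  28. ,  -0.2]), array([518.9, -57.3,  -0.5]), array([ 342.2, -341.7,   -1.6])]
metal 370 [509.2 244.1 106.2] 115.64884025845606 xr [474.9 546. ]
green 356 [515.7 194.6 106.6] 116.50632693838816 xr [482.2 553. ]
white 353 [522.4 145.4 106.5] 117.45886952035312 xr [488. 560.]
pink 339 [528.   96.  106.7] 116.45132779521475 xr [493.2 566.9]
green [ 438.8 -158.2   31.6] [57 83 62]
pink [ 439.4 -207.    35.6] [183  84  95]
white [ 440.1 -257.7   39.1] [188 176 159]
metal [ 441.1 -307.    40.5] [89 87 86]
225 [(366, np.float64(573.0), np.float64(-111.0), np.float64(-1.0)), (369, np.float64(572.0), np.float64(-116.0), np.float64(3.0)), (372, np.float64(573.0), np.float64(-123.0), np.float64(-2.0)), (375, np.float64(558.0), np.float64(-121.0), np.float64(70.0)), (378, np.float64(557.0), np.float64(-126.0), np.float64(75.0)), (381, np.float64(571.0), np.float64(-140.0), np.float64(9.0)), (384, np.float64(571.0), np.float64(-146.0), np.float64(13.0)), (387, np.float64(556.0), np.float64(-143.0), np.float64(78.0)), (390, np.float64(559.0), np.f
[... 4577 characters left out ...]
2.0)), (471, np.float64(510.0), np.float64(-319.0), np.float64(29.0)), (474, np.float64(510.0), np.float64(-326.0), np.float64(28.0)), (477, np.float64(507.0), np.float64(-326.0), np.float64(48.0)), (480, np.float64(504.0), np.float64(-325.0), np.float64(68.0)), (483, np.float64(502.0), np.float64(-328.0), np.float64(78.0)), (486, np.float64(501.0), np.float64(-332.0), np.float64(84.0)), (489, np.float64(508.0), np.float64(-350.0), np.float64(45.0)), (492, np.float64(504.0), np.float64(-349.0), np.float64(68.0)), (495, np.float64(504.0), np.float64(-354.0), np.float64(69.0)), (498, np.float64(516.0), np.float64(-385.0), np.float64(-1.0))]
monitor [ 329.7 -669.4   -7.7] [ 895.6    4.3 1096.2]
```

```bash
python3 - <<'E'
import cv2
i=cv2.imread("pics/top0.png")
a=cv2.resize(i[195:310,155:295],None,fx=4,fy=4,interpolation=cv2.INTER_CUBIC)
b=cv2.resize(i[195:310,360:505],None,fx=4,fy=4,interpolation=cv2.INTER_CUBIC)
cv2.imwrite("pics/c1.png",a);cv2.imwrite("pics/c2.png",b)
E
```

```text
(no output)
```

View pics/c2.png

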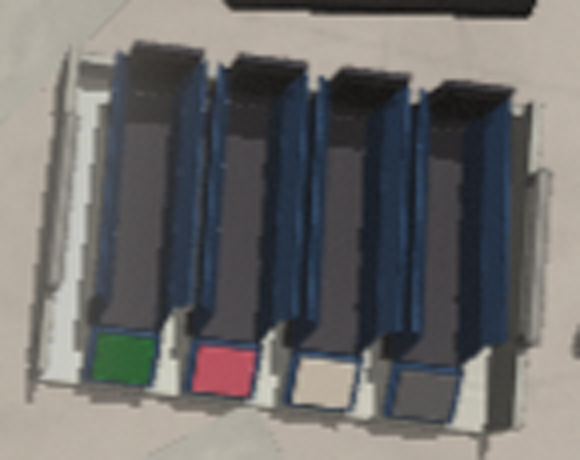

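View pics/c1.png

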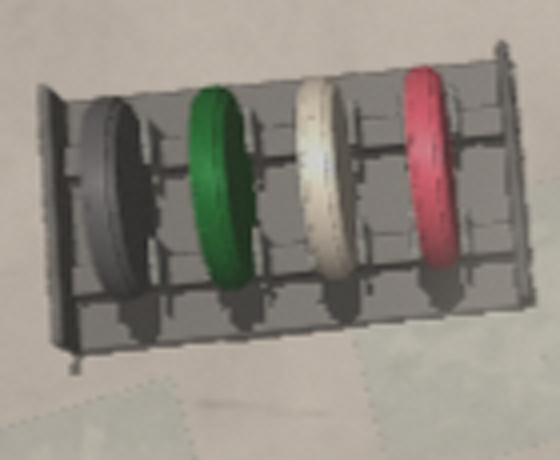

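Crops: chips at (390,284), (416,288), (441,290), (465,294), with the lane mouths above them. The discs stand upright, with their axles tilted slightly. Next I get precise frames for both.

```bash
python3 - <<'E'
from h import *
np.set_printoptions(precision=1,suppress=True)
f=np.load("top0.npz");p,d=f["p"],f["d"];P=cloud("top",d);ok=d>0
print("mon minx", P[50:160,350:630][(P[50:160,350:630,2]>60)].min(0))
g={}
for nm,lo,hi in(("metal",165,196),("green",197,223),("white",224,249),("pink",250,280)):
    s=np.zeros_like(ok);s[195:290,lo:hi]=1;s&=ok&(P[...,2]>111)
    t=np.zeros_like(ok);t[195:290,lo:hi]=1;t&=ok&(P[...,2]>95)
    Q=P[s];g[nm]=Q.mean(0);print(nm,len(Q),Q.mean(0),"x mid",np.percentile(P[t][:,0],[1,99]).mean())
A=np.array([g[k][:2] for k in("pink","white","green","metal")])
b=np.polyfit([-75,-25,25,75],A,1);print("rack origin",b[1],"yaw",np.arctan2(-b[0,0],b[0,1]),"scale",np.hypot(*b[0]))
hsv=cv2.cvtColor(p,cv2.COLOR_RGB2HSV)
C=[]
for nm,u,v in(("green",391,284),("pink",416,288),("white",441,290),("metal",465,294)):
    ref=p[v-2:v+3,u-2:u+3].reshape(-1,3).mean(0)
    m=(np.abs(p.astype(int)-ref).max(2)<28).astype(np.uint8);w=np.zeros_like(m);w[v-12:v+13,u-12:u+13]=1;m*=w
    k,l,st,c=cv2.connectedComponentsWithStats(m);i=l[v,u]
    z=np.median(P[l==i],0);c=c[i];R=rays("top",c,z[2])[0];C.append((c,z,R));print(nm,c,st[i],z,R)
ys=[75,25,-25,-75]
X=np.array([r[2] for r in C]);b=np.polyfit(ys,X[:,:2],1);yaw=np.arctan2(-b[0,0],b[0,1])
print("chips mid",b[1],"yaw",yaw,"scale",np.hypot(*b[0]))
o=b[1]+69*np.array([np.cos(yaw),np.sin(yaw)]);print("mag origin",o)
# check: blue walls and extents of everything above the bench
M=np.zeros_like(ok);M[195:312,360:505]=1;M&=ok&(P[...,2]>15)&(P[...,2]<95)
Q=P[M];c,s=np.cos(yaw),np.sin(yaw);L=(Q[:,:2]-o)@np.array([[c,-s],[s,c]])
print("local extents",np.percentile(L,[.5,99.5],axis=0))
T=Q[:,2]>76;h,e=np.histogram(L[T,1],bins=np.arange(-120,121,4));print(list(zip(e.astype(int),h)))
M=np.zeros_like(ok);M[195:295,155:295]=1;M&=ok&(P[...,2]>15)&(P[...,2]<60)
E
```

```text
mon minx [ 329.7 -620.8   65.6]
metal 72 [512.4 245.5 112.6] x mid 510.42148563558726
green 73 [517.9 196.1 113.1] x mid 517.5665620722609
white 79 [524.5 145.7 112.4] x mid 523.9883879185978
pink 80 [529.5  96.3 112.9] x mid 530.0574690266604
rack origin [521.1 170.9] yaw 0.11591772796099241 scale 1.0024354230063333
green [390.4 284.3] [382 278  17  14 193] [ 446.7 -154.8   36.7] [ 446.5 -155.2   36.7]
pink [415.5 287.3] [409 282  14  12 144] [ 441.9 -205.    36.5] [ 441.5 -204.9   36.5]
white [440.7 290.4] [434 285  15  12 145] [ 436.8 -254.7   36.6] [ 436.5 -254.6   36.6]
metal [463.1 294.3] [453 282  25  22 310] [ 430.4 -301.3   33.2] [ 430.2 -300.    33.2]
chips mid [ 438.7 -228.7] yaw -0.11059011250837043 scale 0.974246099573558
mag origin [ 507.3 -236.3]
local extents [[ -79.8 -117.1]
 [  79.4  119.5]]
[(np.int64(-120), np.int64(0)), (np.int64(-116), np.int64(0)), (np.int64(-112), np.int64(0)), (np.int64(-108), np.int64(0)), (np.int64(-104), np.int64(0)), (np.int64(-100), np.int64(26)), (np.int64(-96), np.int64(104)), (np.int64(-92), np.int64(35)), (np.int64(-88), np.int64(9))
[... 841 characters left out ...]
.int64(10)), (np.int64(28), np.int64(12)), (np.int64(32), np.int64(13)), (np.int64(36), np.int64(14)), (np.int64(40), np.int64(31)), (np.int64(44), np.int64(69)), (np.int64(48), np.int64(2)), (np.int64(52), np.int64(80)), (np.int64(56), np.int64(56)), (np.int64(60), np.int64(10)), (np.int64(64), np.int64(9)), (np.int64(68), np.int64(11)), (np.int64(72), np.int64(12)), (np.int64(76), np.int64(10)), (np.int64(80), np.int64(11)), (np.int64(84), np.int64(11)), (np.int64(88), np.int64(24)), (np.int64(92), np.int64(52)), (np.int64(96), np.int64(41)), (np.int64(100), np.int64(0)), (np.int64(104), np.int64(0)), (np.int64(108), np.int64(0)), (np.int64(112), np.int64(0)), (np.int64(116), np.int64(0))]
```

```bash
cat >> h.py <<'E'
def goal(x,y,z,psi):
    "shift (tool axes, fraction of full scale) and z turn from the measured pose"
    from rig import status
    from scipy.spatial.transform import Rotation as R
    s=status.sense();w,a,b,c=s["ee_rot"];r=R.from_quat([a,b,c,w])
    G=R.from_euler("z",psi)*R.from_matrix(np.diag([-1.,1,-1]))
    dl=r.inv().apply(np.array([x,y,z])-s["eef_pos"])/100
    tr=(r.inv()*G).as_rotvec()/(np.pi/4)
    print("t",round(s["time_s"],2),"pos",s["eef_pos"].round(1),"F",s["force"].round(1),"w",round(s["grip_width"]*85,1),"shift",dl.round(3),"turn",tr.round(3))
E
python3 - <<'E'
from h import *
f=np.load("top0.npz");P=cloud("top",f["d"])
Q=P[40:200,340:520].reshape(-1,3);Q=Q[(Q[:,2]>60)&(Q[:,2]<700)&(Q[:,0]>540)&(Q[:,0]<1000)&(Q[:,1]<-20)]
for y in range(-400,0,50):
    q=Q[(abs(Q[:,1]-y)<25)&(Q[:,2]>100)]
    if len(q):print(y,q[q[:,0].argmin()].round(),q[:,2].max())
goal(530,97,404,.123)
E
python3 -m crank '[[-0.24,-0.14,0,0,0,0,0.62],[-0.48,-0.28,0,0,0,0,0.62],[-0.72,-0.42,0,0,0,0,0.62],[-0.96,-0.556,0,0,0,0,0.62]]' 40
for i in 1; do :; done
python3 -m crank '[[-0.3,-0.18,0,0,0,0,0.62],[-0.6,-0.36,0,0,0,0,0.62],[-0.96,-0.556,0,0,0,0,0.62]]'
python3 -m crank '[[-0.3,-0.18,0,0,0,0,0.62],[-0.6,-0.36,0,0,0,0,0.62],[-0.96,-0.556,0,0,0,0,0.62]]'
python3 -m crank '[[-0.3,-0.18,0,0,0,0,0.62],[-0.6,-0.36,0,0,0,0,0.62],[-0.96,-0.556,0,0,0,0,0.62]]'
python3 -m crank '[[-0.3,-0.18,0,0,0,-0.15,0.62],[-0.6,-0.36,0,0,0,-0.3,0.62],[-0.95,-0.55,0,0,0,-0.45,0.62],[-0.95,-0.55,0,0,0,-0.533,0.62],[-0.95,-0.55,0,0,0,-0.533,0.62],[-0.95,-0.55,0,0,0,-0.533,0.62],[-0.95,-0.55,0,0,0,-0.533,0.62]]'
python3 -c "
from h import *
goal(530,97,254,.123)"
```

```text
-400 [ 728. -399.  102.] 161.63957044781955
-350 [ 727. -351.  120.] 290.28958585645876
-300 [ 724. -298.  331.] 339.7859363723669
-250 [ 725. -233.  329.] 339.3738585730423
-200 [ 725. -180.  331.] 338.71187153808864
-150 [ 724. -136.  336.] 339.10432330704407
-100 [ 725. -100.  336.] 339.8335902027253
-50 [695. -49. 102.] 338.1929110825197
t 0.1 pos [153.  502.2 404.2] F [ 0.8 -0.8 -0.5] w 85.1 shift [-4.787e+00 -2.777e+00  4.000e-03] turn [-0.001 -0.001 -0.533]
time_s: 0.5
eef_pos: [229.2, 420.2, 404.4]
ee_rot: [-0.0, 0.147, 0.989, -0.0]
force: [1.2, 0.6, -0.1]
grip_width: 0.378
grip_force: 0.0
time_s: 0.8
eef_pos: [304.7, 338.9, 404.5]
ee_rot: [-0.0, 0.147, 0.989, -0.0]
force: [0.2, 0.5, 0.7]
grip_width: 0.377
grip_force: 0.0
time_s: 1.1
eef_pos: [380.4, 257.6, 404.6]
ee_rot: [-0.0, 0.147, 0.989, -0.0]
force: [0.7, -0.0, 0.0]
grip_width: 0.38
grip_force: 0.0
time_s: 1.4
eef_pos: [456.1, 176.4, 404.5]
ee_rot: [-0.0, 0.147, 0.989, 0.0]
force: [-0.0, 1.1, -0.5]
grip_width: 0.382
grip_force: 0.0
time_s: 2.1
eef_pos: [530.0, 97.8, 404.8]
ee_rot: [-0.0, -0.061, 0.998, 0.0]
force: [0.8, 0.8, -0.2]
grip_width: 0.379
grip_force: 0.0
t 2.1 pos [530.   97.8 404.8] F [ 0.8  0.8 -0.2] w 32.2 shift [ 1.000e-03 -8.000e-03  1.508e+00] turn [ 0.    -0.    -0.001]
```

```bash
python3 -m crank '[[0,-0.01,0.35,0,0,0,0.62],[0,-0.01,0.7,0,0,0,0.62],[0,-0.01,1,0,0,0,0.62],[0,-0.01,1,0,0,0,0.62]]'
python3 -m crank '[[0,0,0.15,0,0,0,0.62],[0,0,0.3,0,0,0,0.62],[0,0,0.4,0,0,0,0.62],[0,0,0.5,0,0,0,0.62],[0,0,0.5,0,0,0,0.62]]'
python3 - <<'E'
from h import *
from rig import capture
goal(530,97,254,.123)
p,d=capture("scene");cv2.imwrite("pics/g1.png",cv2.resize(p[130:300,180:370,::-1],None,fx=3.5,fy=3.5))
E
```

```text
time_s: 2.5
eef_pos: [529.5, 96.7, 301.6]
ee_rot: [-0.003, -0.061, 0.998, 0.0]
force: [0.2, -0.8, 0.0]
grip_width: 0.384
grip_force: 0.0
time_s: 3.0
eef_pos: [530.4, 96.4, 254.3]
ee_rot: [-0.001, -0.061, 0.998, 0.0]
force: [-0.4, 0.2, -0.9]
grip_width: 0.378
grip_force: 0.0
t 3.0 pos [530.4  96.4 254.3] F [-0.4  0.2 -0.9] w 32.1 shift [0.003 0.007 0.003] turn [ 0.    -0.001 -0.   ]
```

View pics/g1.png

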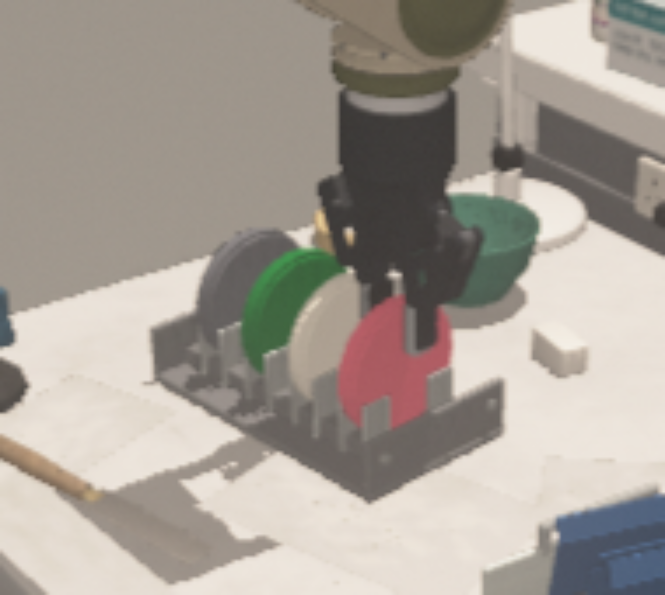

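The fingers straddle the pink disc near its top (crop ~(400,300)), clear of white. Grip and lift slowly.

```bash
python3 -m crank '[[0,0,0,0,0,0,0.75],[0,0,0,0,0,0,0.8],[0,0,0,0,0,0,0.9],[0,0,0,0,0,0,1],[0,0,0,0,0,0,1],[0,0,0,0,0,0,1],[0,0,0,0,0,0,1]]' 40
python3 -m crank '[[0,0,-0.03,0,0,0,1],[0,0,-0.1,0,0,0,1],[0,0,-0.2,0,0,0,1],[0,0,-0.3,0,0,0,1],[0,0,-0.42,0,0,0,1],[0,0,-0.54,0,0,0,1],[0,0,-0.66,0,0,0,1],[0,0,-0.78,0,0,0,1],[0,0,-0.9,0,0,0,1],[0,0,-1,0,0,0,1],[0,0,-1,0,0,0,1]]'
python3 -m crank '[[0,0,-0.15,0,0,0,1],[0,0,-0.3,0,0,0,1],[0,0,-0.36,0,0,0,1],[0,0,-0.36,0,0,0,1]]'
python3 - <<'E'
from h import *
c,s=np.cos(-.1),np.sin(-.1)
for n,y in(("green",75),("pink",25),("white",-25),("metal",-75)):
    x=-20;print(n,(507.7+c*x-s*y,-236.7+s*x+c*y))
goal(507.7-20*c-s*25,-236.7-20*s+25*c,390,-.1)
E
```

```text
time_s: 3.75
eef_pos: [530.7, 96.2, 255.2]
ee_rot: [0.001, -0.061, 0.998, -0.0]
force: [-0.2, -0.0, 5.7]
grip_width: 0.179
grip_force: 42.2
time_s: 4.85
eef_pos: [530.7, 96.2, 356.2]
ee_rot: [0.001, -0.061, 0.998, -0.0]
force: [0.5, -0.1, -1.2]
grip_width: 0.179
grip_force: 41.4
time_s: 5.25
eef_pos: [530.5, 96.2, 390.9]
ee_rot: [0.0, -0.061, 0.998, -0.0]
force: [-0.5, -0.5, -1.6]
grip_width: 0.176
grip_force: 41.3
green (np.float64(495.28742294295154), np.float64(-160.07801927121147))
pink (np.float64(490.2957521106101), np.float64(-209.82822753511277))
white (np.float64(485.30408127826877), np.float64(-259.5784357990141))
metal (np.float64(480.31241044592736), np.float64(-309.3286440629154))
t 5.25 pos [530.5  96.2 390.9] F [-0.5 -0.5 -1.6] w 14.9 shift [ 0.775 -2.988  0.009] turn [-0.     0.001  0.284]
```

```bash
python3 -m crank '[[0.03,-0.1,0,0,0,0,1],[0.08,-0.3,0,0,0,0,1],[0.14,-0.55,0,0,0,0,1],[0.2,-0.8,0,0,0,0,1],[0.258,-0.996,0,0,0,0,1]]'
python3 -m crank '[[0.06,-0.25,0,0,0,0,1],[0.13,-0.5,0,0,0,0,1],[0.2,-0.75,0,0,0,0,1],[0.258,-0.996,0,0,0,0,1]]'
python3 -m crank '[[0.06,-0.25,0,0,0,0.06,1],[0.13,-0.5,0,0,0,0.12,1],[0.19,-0.75,0,0,0,0.18,1],[0.24,-0.92,0,0,0,0.24,1],[0.258,-0.996,0,0,0,0.284,1],[0.258,-0.996,0,0,0,0.284,1],[0.258,-0.996,0,0,0,0.284,1]]'
python3 - <<'E'
from h import *
from rig import capture
goal(490.3,-209.8,274,-.1)
p,d=capture("scene");cv2.imwrite("pics/g2.png",cv2.resize(p[200:400,290:490,::-1],None,fx=3,fy=3))
E
```

```text
time_s: 5.75
eef_pos: [516.7, -7.6, 389.7]
ee_rot: [-0.001, -0.061, 0.998, 0.0]
force: [0.1, 1.2, -2.1]
grip_width: 0.181
grip_force: 41.4
time_s: 6.15
eef_pos: [503.0, -109.4, 389.8]
ee_rot: [-0.001, -0.061, 0.998, 0.0]
force: [0.5, 0.1, -0.6]
grip_width: 0.181
grip_force: 41.4
time_s: 6.85
eef_pos: [490.3, -209.4, 390.4]
ee_rot: [-0.0, 0.05, 0.999, 0.0]
force: [-0.3, 0.3, -1.9]
grip_width: 0.181
grip_force: 41.4
t 6.85 pos [ 490.3 -209.4  390.4] F [-0.3  0.3 -1.9] w 15.3 shift [-1.000e-03 -5.000e-03  1.164e+00] turn [ 0.001 -0.001  0.001]
```

View pics/g2.png

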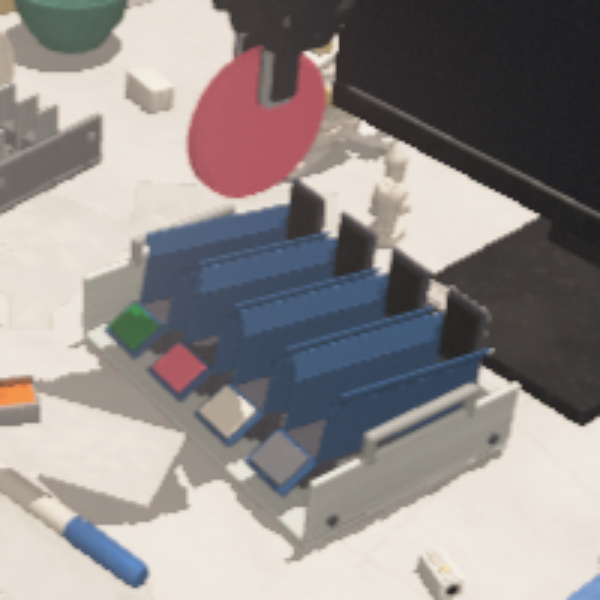

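Pink disc held upright above the pink lane (crop (255,120) over chip (180,365)). Descend in small steps.

```bash
python3 -m crank '[[0,0,0.15,0,0,0,1],[0,0,0.35,0,0,0,1],[0,0,0.55,0,0,0,1],[0,0,0.75,0,0,0,1],[0,0,0.9,0,0,0,1],[0,0,1,0,0,0,1],[0,0,1.0,0,0,0,1]]'
python3 -m crank '[[0,0,0.05,0,0,0,1],[0,0,0.1,0,0,0,1],[0,0,0.13,0,0,0,1],[0,0,0.13,0,0,0,1],[0,0,0.13,0,0,0,1]]'
python3 - <<'E'
from h import *
from rig import capture
goal(490.3,-209.8,272,-.1)
p,d=capture("scene");cv2.imwrite("pics/g3.png",cv2.resize(p[200:400,290:490,::-1],None,fx=3,fy=3))
E
```

```text
time_s: 7.6
eef_pos: [490.3, -209.2, 289.7]
ee_rot: [-0.001, 0.05, 0.999, 0.001]
force: [-0.5, 0.0, -2.0]
grip_width: 0.181
grip_force: 41.4
time_s: 8.1
eef_pos: [490.3, -209.8, 277.9]
ee_rot: [0.0, 0.05, 0.999, -0.0]
force: [-0.4, -0.1, -1.0]
grip_width: 0.18
grip_force: 41.4
t 8.1 pos [ 490.3 -209.8  277.9] F [-0.4 -0.1 -1. ] w 15.3 shift [0.    0.    0.059] turn [-0.  0. -0.]
```

View pics/g3.png

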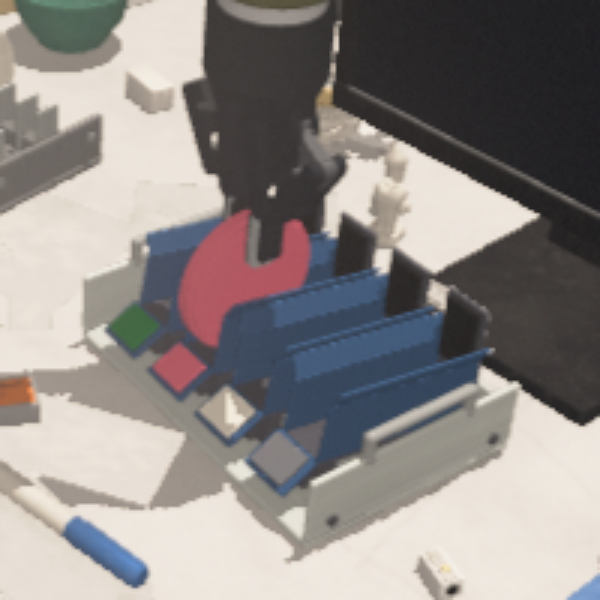

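The disc is inside the pink lane, between its walls (crop (240,280)). I lower until the force shows contact.

```bash
python3 -m crank '[[0,0,0.02,0,0,0,1],[0,0,0.04,0,0,0,1],[0,0,0.04,0,0,0,1]]' | grep -E 'pos|^force'
python3 -m crank '[[0,0,0.01,0,0,0,1],[0,0,0.01,0,0,0,1],[0,0,0.01,0,0,0,1]]'| grep -E 'pos|^force'
python3 -m crank '[[0,0,0.01,0,0,0,1],[0,0,0.01,0,0,0,1],[0,0,0.01,0,0,0,1]]'| grep -E 'pos|^force'
```

```text
eef_pos: [490.3, -209.9, 273.8]
force: [0.6, -0.4, 0.2]
eef_pos: [490.4, -209.8, 273.7]
force: [-0.7, 2.0, 8.0]
eef_pos: [490.6, -209.9, 273.5]
force: [-2.5, 1.9, 15.4]
```

```bash
python3 -m crank '[[0,0,-0.01,0,0,0,1],[0,0,-0.01,0,0,0,0.8],[0,0,-0.01,0,0,0,0.75],[0,0,-0.01,0,0,0,0.7],[0,0,-0.01,0,0,0,0.65],[0,0,-0.01,0,0,0,0.62],[0,0,-0.01,0,0,0,0.62],[0,0,-0.01,0,0,0,0.62],[0,0,-0.01,0,0,0,0.62],[0,0,-0.01,0,0,0,0.62],[0,0,-0.01,0,0,0,0.62],[0,0,-0.01,0,0,0,0.62]]'
python3 -m crank '[[0,0,-0.1,0,0,0,0.62],[0,0,-0.3,0,0,0,0.62],[0,0,-0.6,0,0,0,0.62],[0,0,-1,0,0,0,0.62],[0,0,-1,0,0,0,0.62]]'
python3 - <<'E'
from h import *
from rig import capture
goal(523.9,146.0,390,.123)
p,d=capture("scene");cv2.imwrite("pics/g4.png",cv2.resize(p[200:400,290:490,::-1],None,fx=3,fy=3))
E
```

```text
time_s: 10.25
eef_pos: [490.3, -209.8, 272.7]
ee_rot: [-0.0, 0.05, 0.999, 0.0]
force: [-0.3, -0.2, 0.1]
grip_width: 0.374
grip_force: 0.0
time_s: 10.75
eef_pos: [490.6, -210.0, 378.4]
ee_rot: [0.004, 0.05, 0.999, -0.003]
force: [0.0, -0.4, -0.2]
grip_width: 0.379
grip_force: 0.0
t 10.75 pos [ 490.6 -210.   378.4] F [ 0.  -0.4 -0.2] w 32.2 shift [ 0.023  3.574 -0.133] turn [-0.008  0.01  -0.284]
```

View pics/g4.png

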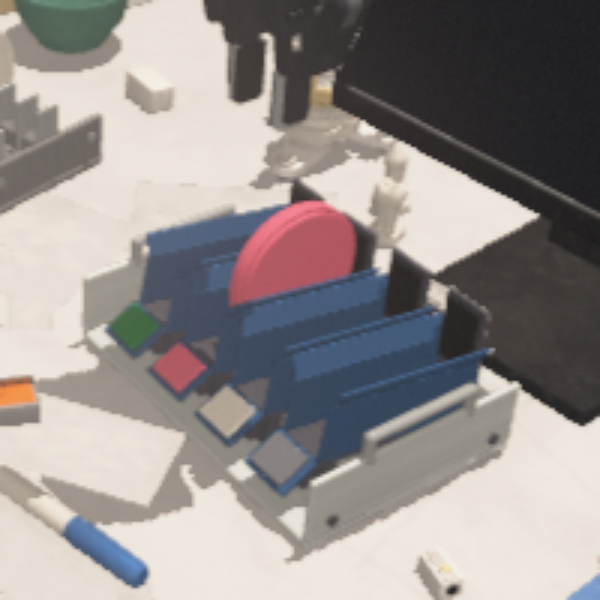

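The pink disc has rolled to its stop and stands upright (crop (295,255)). Now white.

```bash
python3 -m crank '[[0.01,0.3,0,0,0,0,0.62],[0.01,0.65,0,0,0,0,0.62],[0.02,1,0,0,0,0,0.62]]' >/dev/null
python3 -m crank '[[0,0.35,0,0,0,0,0.62],[0,0.7,0,0,0,0,0.62],[0,1,0,0,0,0,0.62]]' >/dev/null
python3 -m crank '[[0,0.35,0,0,0,0,0.62],[0,0.7,0,0,0,0,0.62],[0,1,0,0,0,0,0.62]]' >/dev/null
python3 -m crank '[[0,0.3,0,0,0,-0.12,0.62],[0,0.574,0,0,0,-0.24,0.62],[0,0.574,0,0,0,-0.284,0.62],[0,0.574,0,0,0,-0.284,0.62],[0,0.574,0,0,0,-0.284,0.62],[0,0.574,0,0,0,-0.284,0.62]]' >/dev/null
python3 -c "
from h import *
goal(523.9,146,254.5,.123)"
```

```text
t 12.3 pos [524.1 145.5 372.5] F [ 0.5 -0.4 -0.2] w 32.1 shift [1.00e-03 5.00e-03 1.18e+00] turn [-0.    -0.001 -0.002]
```

```bash
python3 -m crank '[[0,0,0.3,0,0,0,0.62],[0,0,0.6,0,0,0,0.62],[0,0,0.8,0,0,0,0.62],[0,0,0.9,0,0,0,0.62],[0,0,1,0,0,0,0.62]]' |grep -E 'pos|^force'
python3 -m crank '[[0,0,0.1,0,0,0,0.62],[0,0,0.18,0,0,0,0.62],[0,0,0.18,0,0,0,0.62],[0,0,0.18,0,0,0,0.62],[0,0,0.18,0,0,0,0.75],[0,0,0.18,0,0,0,0.8],[0,0,0.18,0,0,0,0.9],[0,0,0.18,0,0,0,1],[0,0,0.18,0,0,0,1],[0,0,0.18,0,0,0,1],[0,0,0.18,0,0,0,1]]' 45
python3 -m crank '[[0,0,-0.03,0,0,0,1],[0,0,-0.1,0,0,0,1],[0,0,-0.2,0,0,0,1],[0,0,-0.3,0,0,0,1],[0,0,-0.42,0,0,0,1],[0,0,-0.54,0,0,0,1],[0,0,-0.66,0,0,0,1],[0,0,-0.78,0,0,0,1],[0,0,-0.9,0,0,0,1],[0,0,-1,0,0,0,1],[0,0,-1,0,0,0,1]]'
python3 -m crank '[[0,0,-0.15,0,0,0,1],[0,0,-0.3,0,0,0,1],[0,0,-0.36,0,0,0,1],[0,0,-0.36,0,0,0,1],[0,0,-0.36,0,0,0,1]]'
python3 -c "
from h import *
goal(485.3,-259.6,390.5,-.1)"
```

```text
eef_pos: [524.3, 145.7, 272.6]
force: [0.2, 0.2, -0.2]
time_s: 13.9
eef_pos: [524.2, 146.0, 255.0]
ee_rot: [0.0, -0.061, 0.998, -0.0]
force: [-0.9, 0.0, 6.2]
grip_width: 0.179
grip_force: 46.1
time_s: 15.0
eef_pos: [524.2, 146.0, 356.3]
ee_rot: [0.001, -0.061, 0.998, -0.0]
force: [-0.3, -0.2, -2.4]
grip_width: 0.179
grip_force: 45.0
time_s: 15.5
eef_pos: [524.0, 146.0, 389.8]
ee_rot: [-0.001, -0.061, 0.998, 0.0]
force: [0.0, -0.0, -3.4]
grip_width: 0.18
grip_force: 45.0
t 15.5 pos [524.  146.  389.8] F [ 0.  -0.  -3.4] w 15.3 shift [ 0.881 -3.978 -0.006] turn [-0.    -0.002  0.284]
```

```bash
python3 -m crank '[[0.02,-0.1,0,0,0,0,1],[0.07,-0.3,0,0,0,0,1],[0.12,-0.55,0,0,0,0,1],[0.18,-0.8,0,0,0,0,1],[0.22,-0.995,0,0,0,0,1]]' >/dev/null
python3 -m crank '[[0.06,-0.25,0,0,0,0,1],[0.11,-0.5,0,0,0,0,1],[0.17,-0.75,0,0,0,0,1],[0.22,-0.995,0,0,0,0,1]]' >/dev/null
python3 -m crank '[[0.06,-0.25,0,0,0,0,1],[0.11,-0.5,0,0,0,0,1],[0.17,-0.75,0,0,0,0,1],[0.22,-0.995,0,0,0,0,1]]' >/dev/null
python3 -m crank '[[0.06,-0.25,0,0,0,0.06,1],[0.11,-0.5,0,0,0,0.12,1],[0.17,-0.75,0,0,0,0.18,1],[0.2,-0.92,0,0,0,0.24,1],[0.22,-0.995,0,0,0,0.284,1],[0.22,-0.995,0,0,0,0.284,1],[0.22,-0.995,0,0,0,0.284,1],[0.22,-0.995,0,0,0,0.284,1]]'
python3 -c "
from h import *
goal(485.3,-259.6,275.3,-.1)"
```

```text
time_s: 17.6
eef_pos: [485.7, -258.9, 390.7]
ee_rot: [-0.0, 0.049, 0.999, 0.0]
force: [-0.3, -0.5, -3.5]
grip_width: 0.183
grip_force: 44.9
t 17.6 pos [ 485.7 -258.9  390.7] F [-0.3 -0.5 -3.5] w 15.5 shift [ 0.003 -0.008  1.154] turn [ 0.    -0.     0.002]
```

```bash
python3 -m crank '[[0,-0.006,0.15,0,0,0,1],[0,-0.006,0.35,0,0,0,1],[0,-0.006,0.55,0,0,0,1],[0,-0.006,0.75,0,0,0,1],[0,-0.006,0.9,0,0,0,1],[0,-0.006,1,0,0,0,1],[0,-0.006,1.0,0,0,0,1]]' | grep -E 'pos|^force'
python3 -m crank '[[0,0,0.05,0,0,0,1],[0,0,0.1,0,0,0,1],[0,0,0.15,0,0,0,1],[0,0,0.15,0,0,0,1],[0,0,0.15,0,0,0,1]]' | grep -E 'pos|^force'
python3 -m crank '[[0,0,0.01,0,0,0,1],[0,0,0.01,0,0,0,1],[0,0,0.01,0,0,0,1]]'| grep -E 'pos|^force'
python3 -m crank '[[0,0,0.01,0,0,0,1],[0,0,0.01,0,0,0,1],[0,0,0.01,0,0,0,1]]'| grep -E 'pos|^force'
```

```text
eef_pos: [485.4, -259.8, 289.7]
force: [0.6, 0.4, -3.4]
eef_pos: [485.5, -260.4, 275.8]
force: [-0.1, -0.4, -3.5]
eef_pos: [485.4, -260.4, 274.8]
force: [-0.2, 0.2, -3.5]
eef_pos: [485.5, -260.4, 273.8]
force: [-0.4, -0.4, -3.8]
```

```bash
python3 -m crank '[[0,0,0.01,0,0,0,1],[0,0,0.01,0,0,0,1],[0,0,0.01,0,0,0,1]]'| grep -E 'pos|^force'
python3 -m crank '[[0,0,0.005,0,0,0,1],[0,0,0.005,0,0,0,1],[0,0,0.005,0,0,0,1]]'| grep -E 'pos|^force'
```

```text
eef_pos: [485.6, -260.4, 273.6]
force: [-1.6, 1.9, 5.0]
eef_pos: [485.6, -260.4, 273.6]
force: [-1.7, 2.2, 8.1]
```

```bash
python3 -m crank '[[0,0,-0.005,0,0,0,1],[0,0,-0.005,0,0,0,0.8],[0,0,-0.005,0,0,0,0.75],[0,0,-0.005,0,0,0,0.7],[0,0,-0.005,0,0,0,0.65],[0,0,-0.005,0,0,0,0.62],[0,0,-0.005,0,0,0,0.62],[0,0,-0.005,0,0,0,0.62],[0,0,-0.005,0,0,0,0.62],[0,0,-0.005,0,0,0,0.62],[0,0,-0.005,0,0,0,0.62],[0,0,-0.005,0,0,0,0.62]]'
python3 -m crank '[[0,0,-0.1,0,0,0,0.62],[0,0,-0.3,0,0,0,0.62],[0,0,-0.6,0,0,0,0.62],[0,0,-1,0,0,0,0.62],[0,0,-1,0,0,0,0.62],[0,0,-1,0,0,0,0.62]]' >/dev/null
python3 - <<'E'
from h import *
from rig import capture
goal(517.7,195.8,254.5,.123)
p,d=capture("scene");cv2.imwrite("pics/g5.png",cv2.resize(p[170:400,200:490,::-1],None,fx=2.4,fy=2.4))
E
```

```text
time_s: 21.2
eef_pos: [485.4, -260.4, 272.7]
ee_rot: [0.0, 0.05, 0.999, -0.0]
force: [0.1, -0.5, 0.0]
grip_width: 0.378
grip_force: 0.0
t 21.8 pos [ 485.3 -260.3  373.7] F [-0.6 -0.2 -0.5] w 32.2 shift [0.136 4.572 1.187] turn [-0.002  0.002 -0.284]
```

View pics/g5.png

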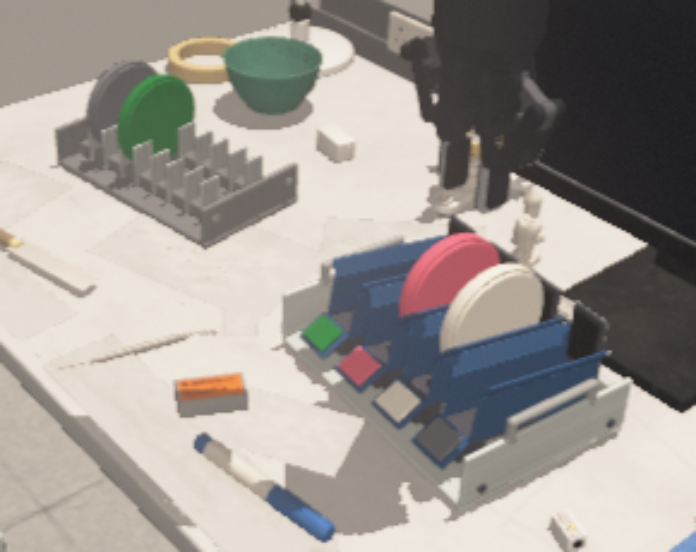

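White and pink both rest against their stops (crop (490,310) and (450,275)). Next, green.

```bash
python3 -m crank '[[0.01,0.3,0,0,0,0,0.62],[0.02,0.65,0,0,0,0,0.62],[0.03,1,0,0,0,0,0.62]]' >/dev/null
python3 -m crank '[[0.01,0.35,0,0,0,0,0.62],[0.02,0.7,0,0,0,0,0.62],[0.03,1,0,0,0,0,0.62]]' >/dev/null
python3 -m crank '[[0.01,0.35,0,0,0,0,0.62],[0.02,0.7,0,0,0,0,0.62],[0.03,1,0,0,0,0,0.62]]' >/dev/null
python3 -m crank '[[0.01,0.35,0,0,0,0,0.62],[0.02,0.7,0,0,0,0,0.62],[0.03,1,0,0,0,0,0.62]]' >/dev/null
python3 -m crank '[[0.015,0.3,0,0,0,-0.12,0.62],[0.016,0.572,0,0,0,-0.24,0.62],[0.016,0.572,0,0,0,-0.284,0.62],[0.016,0.572,0,0,0,-0.284,0.62],[0.016,0.572,0,0,0,-0.284,0.62],[0.016,0.572,0,0,0,-0.284,0.62]]' >/dev/null
python3 -c "
from h import *
goal(517.7,195.8,254.5,.123)"
```

```text
t 23.65 pos [517.7 195.4 372.3] F [-0.2  0.   0.1] w 32.2 shift [-1.000e-03  4.000e-03  1.178e+00] turn [-0.    -0.001 -0.002]
```

```bash
python3 -m crank '[[0,0,0.3,0,0,0,0.62],[0,0,0.6,0,0,0,0.62],[0,0,0.8,0,0,0,0.62],[0,0,0.9,0,0,0,0.62],[0,0,1,0,0,0,0.62]]' |grep -E 'pos|^force'
python3 -m crank '[[0,0,0.1,0,0,0,0.62],[0,0,0.18,0,0,0,0.62],[0,0,0.18,0,0,0,0.62],[0,0,0.18,0,0,0,0.62],[0,0,0.18,0,0,0,0.75],[0,0,0.18,0,0,0,0.8],[0,0,0.18,0,0,0,0.9],[0,0,0.18,0,0,0,1],[0,0,0.18,0,0,0,1],[0,0,0.18,0,0,0,1],[0,0,0.18,0,0,0,1]]' 40
python3 -m crank '[[0,0,-0.03,0,0,0,1],[0,0,-0.1,0,0,0,1],[0,0,-0.2,0,0,0,1],[0,0,-0.3,0,0,0,1],[0,0,-0.42,0,0,0,1],[0,0,-0.54,0,0,0,1],[0,0,-0.66,0,0,0,1],[0,0,-0.78,0,0,0,1],[0,0,-0.9,0,0,0,1],[0,0,-1,0,0,0,1],[0,0,-1,0,0,0,1]]'
python3 -m crank '[[0,0,-0.15,0,0,0,1],[0,0,-0.3,0,0,0,1],[0,0,-0.36,0,0,0,1],[0,0,-0.36,0,0,0,1],[0,0,-0.36,0,0,0,1]]'
python3 -c "
from h import *
goal(495.3,-160.1,390.5,-.1)"
```

```text
eef_pos: [517.9, 195.6, 272.5]
force: [-0.2, -0.4, -0.6]
time_s: 25.25
eef_pos: [517.8, 195.9, 255.0]
ee_rot: [0.0, -0.061, 0.998, 0.0]
force: [0.5, 0.2, 4.4]
grip_width: 0.178
grip_force: 42.1
time_s: 26.35
eef_pos: [517.8, 195.9, 356.2]
ee_rot: [0.001, -0.061, 0.998, 0.0]
force: [-0.0, 0.0, -0.8]
grip_width: 0.179
grip_force: 41.4
time_s: 26.85
eef_pos: [517.6, 195.9, 389.8]
ee_rot: [-0.001, -0.061, 0.998, -0.0]
force: [0.3, -0.4, -1.8]
grip_width: 0.178
grip_force: 41.4
t 26.85 pos [517.6 195.9 389.8] F [ 0.3 -0.4 -1.8] w 15.1 shift [ 0.657 -3.505 -0.006] turn [-0.    -0.002  0.284]
```

```bash
python3 -m crank '[[0.02,-0.1,0,0,0,0,1],[0.06,-0.3,0,0,0,0,1],[0.1,-0.55,0,0,0,0,1],[0.15,-0.8,0,0,0,0,1],[0.187,-1,0,0,0,0,1]]' >/dev/null
python3 -m crank '[[0.05,-0.25,0,0,0,0,1],[0.09,-0.5,0,0,0,0,1],[0.14,-0.75,0,0,0,0,1],[0.187,-1,0,0,0,0,1]]' >/dev/null
python3 -m crank '[[0.05,-0.25,0,0,0,0,1],[0.09,-0.5,0,0,0,0,1],[0.14,-0.75,0,0,0,0,1],[0.187,-1,0,0,0,0,1]]' >/dev/null
python3 -m crank '[[0.05,-0.25,0,0,0,0.06,1],[0.08,-0.4,0,0,0,0.12,1],[0.096,-0.505,0,0,0,0.18,1],[0.096,-0.505,0,0,0,0.24,1],[0.096,-0.505,0,0,0,0.284,1],[0.096,-0.505,0,0,0,0.284,1],[0.096,-0.505,0,0,0,0.284,1]]' >/dev/null
python3 -m crank '[[0,0,0.15,0,0,0,1],[0,0,0.35,0,0,0,1],[0,0,0.55,0,0,0,1],[0,0,0.6,0,0,0,1],[0,0,0.6,0,0,0,1]]' >/dev/null
python3 -c "
from h import *
goal(495.3,-160.1,275,-.1)"
```

```text
t 29.35 pos [ 495.4 -159.9  330.5] F [ 0.4  1.3 -1.8] w 15.2 shift [ 0.001 -0.002  0.555] turn [ 0.001 -0.001  0.   ]
```

```bash
python3 -m crank '[[0,0,0.15,0,0,0,1],[0,0,0.3,0,0,0,1],[0,0,0.4,0,0,0,1],[0,0,0.5,0,0,0,1],[0,0,0.56,0,0,0,1],[0,0,0.56,0,0,0,1],[0,0,0.56,0,0,0,1]]' | grep -E 'pos|^force'
python3 -m crank '[[0,0,0.01,0,0,0,1],[0,0,0.01,0,0,0,1],[0,0,0.01,0,0,0,1]]'| grep -E 'pos|^force'
python3 -m crank '[[0,0,0.008,0,0,0,1],[0,0,0.008,0,0,0,1],[0,0,0.008,0,0,0,1]]'| grep -E 'pos|^force'
```

```text
eef_pos: [495.5, -160.1, 275.1]
force: [0.1, -0.4, -1.8]
eef_pos: [495.4, -160.0, 273.9]
force: [0.4, -0.2, -1.4]
eef_pos: [495.5, -160.1, 273.4]
force: [-0.9, -0.1, 6.3]
```

Contact. Release and rise.

```bash
python3 -m crank '[[0,0,0,0,0,0,1],[0,0,0,0,0,0,0.8],[0,0,0,0,0,0,0.75],[0,0,0,0,0,0,0.7],[0,0,0,0,0,0,0.65],[0,0,0,0,0,0,0.62],[0,0,0,0,0,0,0.62],[0,0,0,0,0,0,0.62],[0,0,0,0,0,0,0.62],[0,0,0,0,0,0,0.62],[0,0,0,0,0,0,0.62],[0,0,0,0,0,0,0.62]]'
python3 -m crank '[[0,0,-0.1,0,0,0,0.62],[0,0,-0.3,0,0,0,0.62],[0,0,-0.6,0,0,0,0.62],[0,0,-1,0,0,0,0.62],[0,0,-1,0,0,0,0.62],[0,0,-1,0,0,0,0.62]]' >/dev/null
python3 - <<'E'
from h import *
from rig import capture
goal(511.6,245.4,254.5,.123)
p,d=capture("scene");cv2.imwrite("pics/g6.png",cv2.resize(p[170:400,200:490,::-1],None,fx=2.4,fy=2.4))
E
```

```text
time_s: 31.85
eef_pos: [495.4, -160.0, 272.9]
ee_rot: [-0.0, 0.05, 0.999, 0.0]
force: [0.2, -0.5, -0.2]
grip_width: 0.375
grip_force: 0.0
t 32.45 pos [ 495.3 -159.9  373.9] F [ 0.3 -0.1  0. ] w 32.5 shift [0.245 4.05  1.19 ] turn [-0.001  0.002 -0.284]
```

View pics/g6.png

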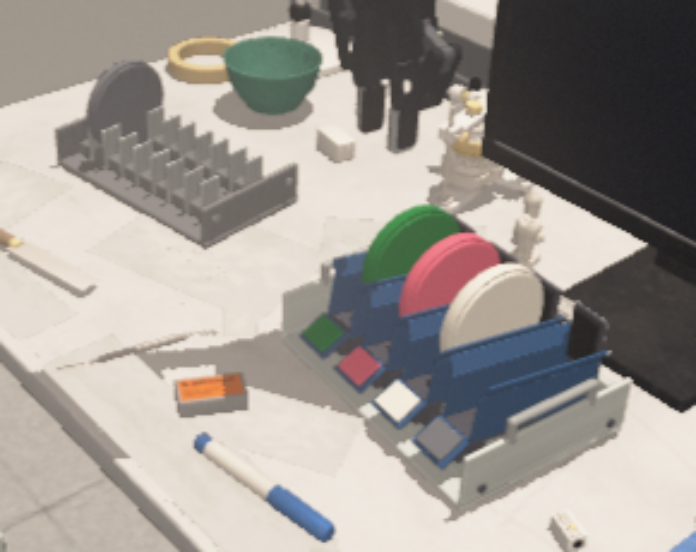

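Green, pink and white are all seated at their stops (crop (410,245), (450,275), (490,310)). Metal is the last one.

```bash
python3 -m crank '[[0.02,0.3,0,0,0,0,0.62],[0.04,0.65,0,0,0,0,0.62],[0.06,1,0,0,0,0,0.62]]' >/dev/null
python3 -m crank '[[0.02,0.35,0,0,0,0,0.62],[0.04,0.7,0,0,0,0,0.62],[0.06,1,0,0,0,0,0.62]]' >/dev/null
python3 -m crank '[[0.02,0.35,0,0,0,0,0.62],[0.04,0.7,0,0,0,0,0.62],[0.06,1,0,0,0,0,0.62]]' >/dev/null
python3 -m crank '[[0.02,0.35,0,0,0,-0.1,0.62],[0.04,0.7,0,0,0,-0.2,0.62],[0.065,1,0,0,0,-0.284,0.62],[0.065,1,0,0,0,-0.284,0.62]]' >/dev/null
python3 -m crank '[[0,0.05,0,0,0,0,0.62],[0,0.05,0,0,0,0,0.62],[0,0.05,0,0,0,0,0.62]]' >/dev/null
python3 -c "
from h import *
goal(511.6,245.4,254.5,.123)"
```

```text
t 34.1 pos [510.5 244.7 372.7] F [ 0.1 -0.4 -0.3] w 32.3 shift [-0.012  0.006  1.182] turn [-0.    -0.001 -0.002]
```

```bash
python3 -m crank '[[-0.01,0.006,0.3,0,0,0,0.62],[-0.01,0.006,0.6,0,0,0,0.62],[-0.01,0.006,0.8,0,0,0,0.62],[-0.01,0.006,0.9,0,0,0,0.62],[-0.01,0.006,1,0,0,0,0.62]]' |grep -E 'pos|^force'
python3 -m crank '[[0,0,0.1,0,0,0,0.62],[0,0,0.18,0,0,0,0.62],[0,0,0.18,0,0,0,0.62],[0,0,0.18,0,0,0,0.62],[0,0,0.18,0,0,0,0.75],[0,0,0.18,0,0,0,0.8],[0,0,0.18,0,0,0,0.9],[0,0,0.18,0,0,0,1],[0,0,0.18,0,0,0,1],[0,0,0.18,0,0,0,1],[0,0,0.18,0,0,0,1]]' 60
python3 -m crank '[[0,0,-0.03,0,0,0,1],[0,0,-0.1,0,0,0,1],[0,0,-0.2,0,0,0,1],[0,0,-0.3,0,0,0,1],[0,0,-0.42,0,0,0,1],[0,0,-0.54,0,0,0,1],[0,0,-0.66,0,0,0,1],[0,0,-0.78,0,0,0,1],[0,0,-0.9,0,0,0,1],[0,0,-1,0,0,0,1],[0,0,-1,0,0,0,1]]'
python3 -m crank '[[0,0,-0.15,0,0,0,1],[0,0,-0.3,0,0,0,1],[0,0,-0.36,0,0,0,1],[0,0,-0.36,0,0,0,1],[0,0,-0.36,0,0,0,1]]'
python3 -c "
from h import *
goal(480.3,-309.3,390.5,-.1)"
```

```text
eef_pos: [511.6, 245.7, 272.8]
force: [0.3, 0.6, 0.2]
time_s: 35.7
eef_pos: [511.5, 246.1, 255.2]
ee_rot: [0.0, -0.061, 0.998, 0.0]
force: [0.2, 0.1, 5.7]
grip_width: 0.177
grip_force: 59.5
time_s: 36.8
eef_pos: [511.5, 246.2, 356.5]
ee_rot: [0.001, -0.061, 0.998, 0.0]
force: [0.1, 1.0, -3.5]
grip_width: 0.176
grip_force: 58.6
time_s: 37.3
eef_pos: [511.3, 246.1, 390.0]
ee_rot: [-0.001, -0.061, 0.998, -0.0]
force: [-0.2, -0.2, -3.9]
grip_width: 0.175
grip_force: 58.8
t 37.3 pos [511.3 246.1 390. ] F [-0.2 -0.2 -3.9] w 14.9 shift [ 9.880e-01 -5.474e+00 -3.000e-03] turn [-0.    -0.002  0.284]
```

```bash
python3 -m crank '[[0.02,-0.1,0,0,0,0,1],[0.05,-0.28,0,0,0,0,1],[0.09,-0.5,0,0,0,0,1],[0.13,-0.72,0,0,0,0,1],[0.165,-0.912,0,0,0,0,1]]' >/dev/null
python3 -m crank '[[0.04,-0.23,0,0,0,0,1],[0.08,-0.46,0,0,0,0,1],[0.12,-0.69,0,0,0,0,1],[0.165,-0.912,0,0,0,0,1]]' >/dev/null
python3 -m crank '[[0.04,-0.23,0,0,0,0,1],[0.08,-0.46,0,0,0,0,1],[0.12,-0.69,0,0,0,0,1],[0.165,-0.912,0,0,0,0,1]]' >/dev/null
python3 -m crank '[[0.04,-0.23,0,0,0,0,1],[0.08,-0.46,0,0,0,0,1],[0.12,-0.69,0,0,0,0,1],[0.165,-0.912,0,0,0,0,1]]' >/dev/null
python3 -m crank '[[0.04,-0.23,0,0,0,0,1],[0.08,-0.46,0,0,0,0,1],[0.12,-0.69,0,0,0,0,1],[0.165,-0.912,0,0,0,0,1]]' >/dev/null
python3 -m crank '[[0.04,-0.23,0,0,0,0.06,1],[0.08,-0.46,0,0,0,0.12,1],[0.12,-0.69,0,0,0,0.18,1],[0.15,-0.85,0,0,0,0.24,1],[0.165,-0.912,0,0,0,0.284,1],[0.165,-0.912,0,0,0,0.284,1],[0.165,-0.912,0,0,0,0.284,1]]' >/dev/null
python3 -m crank '[[0,0,0.15,0,0,0,1],[0,0,0.35,0,0,0,1],[0,0,0.55,0,0,0,1],[0,0,0.6,0,0,0,1],[0,0,0.6,0,0,0,1]]' >/dev/null
python3 -c "
from h import *
goal(480.3,-309.3,275,-.1)"
```

```text
t 40.6 pos [ 480.3 -308.5  330.8] F [ 0.4 -0.7 -4.2] w 15.0 shift [-0.001 -0.008  0.558] turn [ 0.001 -0.001  0.001]
```

```bash
python3 -m crank '[[0,-0.006,0.15,0,0,0,1],[0,-0.006,0.3,0,0,0,1],[0,-0.006,0.4,0,0,0,1],[0,-0.006,0.5,0,0,0,1],[0,-0.006,0.56,0,0,0,1],[0,-0.006,0.56,0,0,0,1],[0,-0.006,0.56,0,0,0,1]]' | grep -E 'pos|^force'
python3 -m crank '[[0,0,0.01,0,0,0,1],[0,0,0.01,0,0,0,1],[0,0,0.01,0,0,0,1]]'| grep -E 'pos|^force'
python3 -m crank '[[0,0,0.006,0,0,0,1],[0,0,0.006,0,0,0,1],[0,0,0.006,0,0,0,1]]'| grep -E 'pos|^force'
```

```text
eef_pos: [480.2, -309.8, 275.4]
force: [-0.7, 0.3, -4.1]
eef_pos: [480.1, -309.7, 274.1]
force: [0.7, -0.1, -3.0]
eef_pos: [480.1, -309.8, 274.0]
force: [-1.3, 0.9, 4.3]
```

```bash
python3 -m crank '[[0,0,0,0,0,0,1],[0,0,0,0,0,0,0.8],[0,0,0,0,0,0,0.75],[0,0,0,0,0,0,0.7],[0,0,0,0,0,0,0.65],[0,0,0,0,0,0,0.62],[0,0,0,0,0,0,0.62],[0,0,0,0,0,0,0.62],[0,0,0,0,0,0,0.62],[0,0,0,0,0,0,0.62],[0,0,0,0,0,0,0.62],[0,0,0,0,0,0,0.62]]'
python3 -m crank '[[0,0,-0.1,0,0,0,0.62],[0,0,-0.3,0,0,0,0.62],[0,0,-0.6,0,0,0,0.62],[0,0,-1,0,0,0,0.62],[0,0,-1,0,0,0,0.62],[0,0,-1,0,0,0,0.62]]' >/dev/null
python3 -m crank '[[0.3,0,-0.3,0,0,0,0.62],[0.6,0,-0.3,0,0,0,0.62],[0.9,0,-0.3,0,0,0,0.62],[0.9,0,-0.3,0,0,0,0.62],[0.9,0,-0.3,0,0,0,0.62],[0.9,0,-0.3,0,0,0,0.62]]'
python3 - <<'E'
from h import *
from rig import capture
p,d=capture("scene");cv2.imwrite("pics/g7.png",cv2.resize(p[170:400,200:490,::-1],None,fx=2.4,fy=2.4))
E
```

```text
time_s: 43.1
eef_pos: [480.1, -309.7, 273.3]
ee_rot: [0.0, 0.05, 0.999, -0.0]
force: [0.5, -0.1, -0.2]
grip_width: 0.378
grip_force: 0.0
time_s: 44.3
eef_pos: [391.0, -300.8, 402.8]
ee_rot: [-0.0, 0.05, 0.999, 0.0]
force: [-0.2, -0.9, -0.3]
grip_width: 0.375
grip_force: 0.0
```

View pics/g7.png

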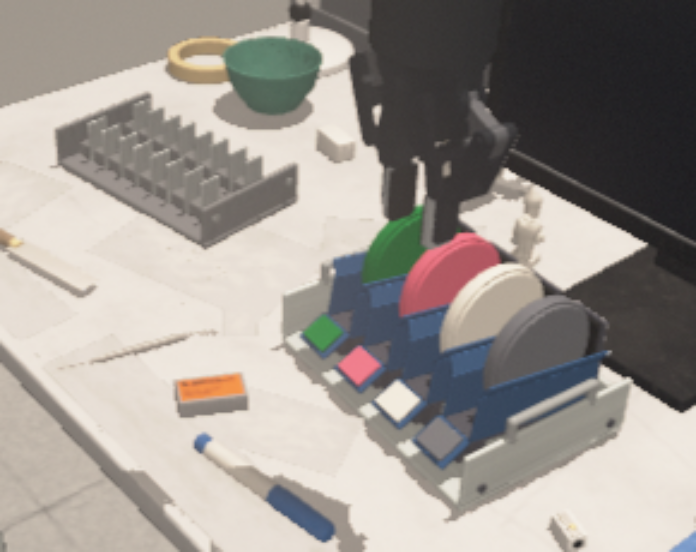

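All four discs stand at their stops in lanes of matching colour (metal at crop (540,340)), the rack is empty and the gripper is clear.

```bash
python3 -c "
from rig import ticket
print(ticket.finish_job())"
```

```text
the job is handed in; nothing more can be done
None
```

All four discs are in the lanes of their own colour and stand upright against the end stops; I handed the job in at about 44 s of the 138 s allowed, with the gripper clear of everything.

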